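Put the eraser away under the sprung cover

ROBOT

A 6-joint arm with a two-finger parallel gripper is mounted at the origin on a cart in front of the work surface, level with it; the furniture and walls round the work are solid. World frame = base frame: x ahead of the robot, y to its left, z up, the work surface at z = 0. Lengths are in mm, angles in rad, forces in N, time in s.
With the tool pointing down it reaches from about 275 to 725 mm from the base axis. Payload 5.6 kg.
Tool frame: the origin (TCP) lies between the finger pads; the fingertips stand bot.nose_length ahead of it and the grasp point (between the pads) lies 2 mm behind it (bot.nose_length is the distance from the TCP to the fingertips, in mm); z points along the fingers, y is the line along which they close (so a half turn about z gives the same grasp; the last joint's range is limited). The gripper opens to 85 mm and grips with 20 to 120 N. Pads are 22 mm wide; open, the fingers measure 114 mm over their backs; the gripper's body (76 mm by 85 mm) begins 54 mm behind the grasp point. The pads swing forward as they close: fully open they stand 13 mm farther back than shut.
Start: joints at [-0.874, 0.255, 0.108, 0, -1.424, -0.285], TCP at [220.161, -504.006, 220.583] pointing down, gripper open.
Joint ranges: [-2.95, 2.95], [-1.21, 1.97], [-1.09, 1.5], [-2.87, 1.71], [-2.94, -0.07], [-3.05, 3.05]. Speed limits (rad/s): [2.57, 2.57, 3.14, 3.14, 3.14, 3.14].

INTERFACE

Orientations are given as a rotation vector (axis times angle).
In Python, from station import bot gives the robot as it stands. The module is installed in compiled form; this text tells all that it offers.
- The arm moves only by the tool arm_command, never from a script. Its arguments are lists of equal length, an entry for each row: "offset": the shift along the tool's x, y, z in mm, a list of three; "rot": the turn, a rotation vector about the tool's x, y, z in rad, a list of three. In form: {"offset": [[x, y, z], ...], "rot": [[rx, ry, rz], ...]}. A call has 1 to 20 rows; each row is the pose to reach, as a shift and turn from the pose commanded when the call began, along the tool's axes at that moment; what a row does not reach only later rows make up. A row lasts 1/8 s, in which the tool goes at most 62.5 mm and 10.7 degrees, less where a joint would pass 70% of its speed; a pose out of reach is approached as far as the arm can. A call with a gripper value outside its range is refused whole. "gripper" is the opening in per cent of the stroke, from 0 (shut) to 100 (fully open), set as the call begins (left out, the last holds). The fingers move at their own pace and stop on an object; the grip force is fixed at half the most. Time passes only in rows, so rows that repeat a pose let the fingers close. It gives the time, the measured TCP pose, the force, the opening and the grip force at its end, in the units of the state.
- bot.sense(): the state, without advancing time (a new reading comes with each control period).
- bot.snapshot(name): name is "scene" or "side" or "wrist"; returns a dict with "img" (400x640x3 uint8, red, green, blue), "range_z" (400x640 float32, mm along the optical axis (not along the pixel's ray), 0 where there is no reading), "fovy" (degrees; the focal length in pixels is half the picture's height over the tangent of half this angle, whatever the lens; pixels are square), "cx", "cy" (the principal point, pixels), "extrinsics" (4x4, takes a point from camera to world coordinates). Camera axes: x right, y down, z forward; pixel columns grow to the right and rows downward; lengths in mm; the calibration is good to about 2 mm. A picture is of the moment at which its call begins.
- bot.hand_in(): hands the job in; it is judged then, once.
The state is a dict: "time": time; "joint_positions": joint angles; "joint_velocities": joint speeds; "joint_torque": joint torques, N m; "tcp_pos": TCP position; "orientation": TCP orientation; "ft_force": force on the tool from outside, world axes, zero at the start; "moment": the same for the moment, N m; "gripper_width": finger opening in mm; "grasp_force": force on a finger pad.
Only numpy, scipy, OpenCV 4.12 (cv2) and the standard library are available. Lean on these libraries where they do the work, as an engineer would, in place of code of your own. Each camera call takes 0.05 s, during which the arm holds its last target. There are 200 camera calls.

TASK

Put the eraser away in its dust-proof box: with one fingertip press the red pedal down and keep it down so that the green cover stands open, and with the other fingertip push the eraser along the runway, under the cover, until it drops into the bin behind. Then let the pedal up so that the cover springs shut over the eraser. Only push the eraser, do not lift it, and leave the bottle, the jar and the paint tube beside the box where they are.

Things in the scene. Friction and masses are not known exactly. Their poses are not given: they have to be found in the camera images.
- box: wooden eraser box, fixed, placed anew each time. Origin on the table under the middle of the shut cover's front face; z up, +x the way the eraser is pushed, y left. Runway: bar from x -138 to -14 mm, 41 mm wide, top at z 30 mm, a rail on each edge (31 mm clear between, 4 mm high). The pushing finger must stay in front of x = 0, even with the cover open
- edge (a point): drop edge at the runway's end, in the middle of its top face (box x -14, y 0, z 30 mm); axes as the box. Beyond it is the bin: to box x 62 mm, 36 mm wide, floor at z 16 mm (14 mm below the runway), walls up to z 46 mm. The eraser has tipped in once its rear has passed this edge: push until the finger's front face is 6 to 11 mm past the edge
- hinge (a point): on the hinge rod of cover and pedal, above the box's x = 0 (box y 37.5, z 50 mm); axes as the box. The rod runs along x, on two posts at box x -122 and 58 mm (y 21 to 46 mm, up to z 58 mm)
- flap (a joint): angle of the green cover, rad: 0 shut, 0.66 fully open (hard stop); a spring shuts it. Plate over the bin (box x 0 to 68, y 35 to -23, z 50 mm when shut) with an 18 mm skirt at its front (x 0 to 3 mm) that closes the entrance; the eraser cannot push it open. Its right edge rises as the pedal on the left sinks: fully open, that edge is 87 mm high and the eraser passes with 5 mm to spare
- pedal (a point): red pedal with black rubber top, one piece with the cover, left of the runway; 140 mm (box x -135 to 5) by 44 mm, 5 mm thick; the plate is pedal_plate, this point the middle of its top. At rest it slopes 0.66 rad up to the left, the point at box y 81, z 67 mm; fully down it is level, box y 60 to 104 mm, top at z 37 mm. Holding it down takes 2 to 5 N; a fingertip slides along it
- eraser_mid (a point): middle of the eraser, a blue and white block 48 mm long, 24 mm wide, 13 mm high, about 20 g, lying lengthwise on the runway between the rails (its middle 45 to 65 mm in front of the cover, 36.5 mm above the table). The point's y axis runs along the length
- drier: bystander: small amber bottle with a black cap, 31 mm across, 74 mm high, right of the bin; origin at the centre of its underside
- jar: bystander: paint jar with an orange band and a white lid, 58 mm across, 66 mm high, right of the runway; origin at the centre of its underside
- tube: bystander: green and white paint tube, 133 x 39 x 30 mm, lying left of the pedal; origin at the centre of its underside

How it is judged:
By the outcome, as a careful person would: the job done as asked, in the order asked, and still so for the second after the job is handed in, with the robot touching nothing.
It also fails if it takes over 45 s, if anything falls off the work surface, if the arm or the gripper's body presses on something with over 40 N, if the wrist force passes 120 N, or if a joint passes its speed limit or range.

## Working session

There is one attempt and no reset: what is moved stays moved. The work goes in short steps, Python scripts to look and compute and a tool call to move; the robot and the scene stay as the last step left them, time stands still between calls to the robot, and variables do not carry over. Pictures are saved under pics/ and viewed, at most 13 in all, crops included, and the job is handed in when it is done.

Besides the shell and the picture viewer there is one more tool, called after "Request:" by a JSON object that holds its "op" and its "data", one argument or row to a line. arm_command: Moves the arm, as the interface text tells. Its arguments: {"type":"object","properties":{"offset":{"type":"array"},"rot":{"type":"array"},"gripper":{"type":"number"}},"required":["offset","rot"]}

```bash
mkdir -p pics
cat > h.py <<'E'
import numpy as np, cv2
from station import bot
from scipy.spatial.transform import Rotation as R
def snap(n):
    s=bot.snapshot(n); s['f']=200/np.tan(np.radians(s['fovy'])/2); return s
def cloud(s):
    v,u=np.mgrid[:400,:640]; z=s['range_z']
    P=np.stack([(u-s['cx'])/s['f']*z,(v-s['cy'])/s['f']*z,z],-1)
    E=s['extrinsics']; return P@E[:3,:3].T+E[:3,3]
E
python3 - <<'E'
from h import *
print(bot.nose_length,bot.sense())
ims=[]
for n in('scene','side'):
    s=snap(n); cv2.imwrite(f'pics/{n}0.png',s['img'][...,::-1]); np.savez(f'{n}0.npz',**s)
    print(n,s['f'],s['cx'],s['cy'],s['extrinsics'].round(3).tolist())
E
```

```text
17.0 {'time': 0.0, 'joint_positions': array([-8.74423761e-01,  2.55786701e-01,  1.07007290e-01, -5.14730251e-04,
       -1.42390331e+00, -2.84594114e-01]), 'joint_velocities': array([-0.00110959, -0.00106474, -0.0001941 ,  0.00199798,  0.0005809 ,
       -0.00029474]), 'joint_torque': array([ 2.30240130e-04, -3.86627340e+01,  2.37933165e+01,  5.36494732e+00,
       -6.07222522e-03,  4.21304003e-05]), 'tcp_pos': array([ 219.98749902, -503.52227698,  219.66986838]), 'orientation': array([ 6.42053225e-01, -3.07483364e+00, -2.99008584e-03]), 'ft_force': array([ 0.36752038,  0.58776751, -0.28507966]), 'moment': array([-0.02108683, -0.03266897, -0.0217806 ]), 'grasp_force': 0.0, 'gripper_width': 85.325206022166}
scene 369.6097548440717 321.4194874802122 202.41606565739977 [[0.713, -0.273, 0.646, -0.749], [-0.701, -0.301, 0.646, -722.8], [0.018, -0.914, -0.406, 399.193], [0.0, 0.0, 0.0, 1.0]]
side 369.739892235058 310.3116086189051 203.13004985684782 [[0.834, -0.273, 0.48, 140.131], [-0.552, -0.426, 0.717, -825.752], [0.009, -0.863, -0.506, 516.801], [0.0, 0.0, 0.0, 1.0]]
```

View pics/scene0.png

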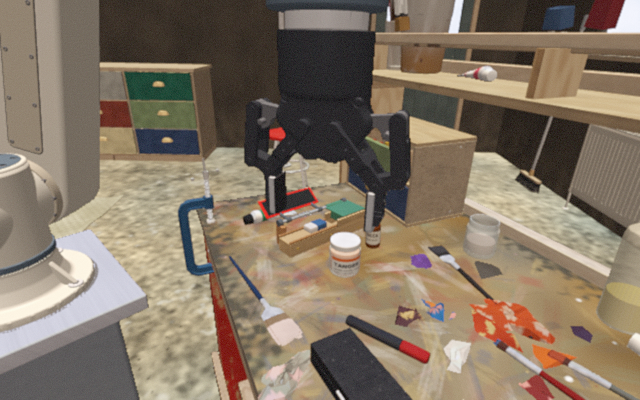

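View pics/side0.png

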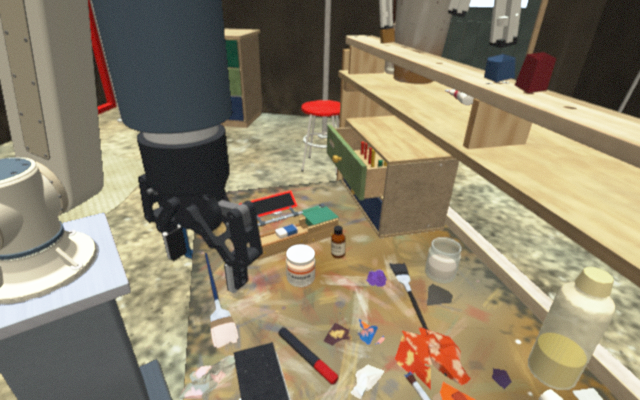

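The scene view shows the box at about (320,228): runway from (282,242), blue eraser at (315,226), green cover at (345,210). The red pedal is at (290,203), the jar at (345,255), the bottle at (373,235) and the tube at (265,215). In the side view the eraser is at (287,231) and the cover at (320,215).

```bash
python3 - <<'E'
from h import *
for n,(u0,v0,u1,v1) in (('scene',(230,180,400,290)),('side',(190,180,360,290))):
    s=dict(np.load(n+'0.npz')); P=cloud(s); hsv=cv2.cvtColor(s['img'],cv2.COLOR_RGB2HSV)
    box=np.zeros((400,640),bool); box[v0:v1,u0:u1]=1
    for c,lo,hi in(('blue',(100,90,60),(125,255,255)),('green',(65,90,50),(95,255,255)),('red',(0,170,120),(5,255,255)),('red2',(174,170,120),(180,255,255)),('amberband',(6,150,150),(14,255,255))):
        m=(cv2.inRange(hsv,lo,hi)>0)&box&(s['range_z']>0)
        k,l,st,ce=cv2.connectedComponentsWithStats(m.astype(np.uint8))
        for i in range(1,k):
            if st[i,4]>15: q=P[l==i]; print(n,c,st[i],np.median(q,0).round(),q.min(0).round(),q.max(0).round())
E
python3 - <<'E'
import cv2,numpy as np
a=cv2.imread('pics/scene0.png')[180:280,230:390];b=cv2.imread('pics/side0.png')[180:290,200:360]
cv2.imwrite('pics/c.png',np.vstack([cv2.resize(a,(480,300),interpolation=2),cv2.resize(b,(436,300),interpolation=2)[:, :] if 0 else cv2.resize(b,(480,300),interpolation=2)]))
E
```

```text
scene blue [386 198   5  11  18] [ 704. -248.   31.] [ 700. -259.   19.] [ 707. -241.   42.]
scene blue [393 201   7   8  17] [ 690. -287.   41.] [ 686. -293.   31.] [ 698. -268.   54.]
scene blue [313 219  13  10  69] [ 488. -232.   44.] [ 478. -238.   36.] [ 498. -217.   46.]
scene blue [230 257  26  33  84] [ 289. -245.    8.] [ 280. -284.    6.] [ 307. -167.   11.]
scene green [327 201  36  18 352] [ 562. -226.   53.] [ 534. -256.   37.] [ 602. -194.   57.]
scene red [287 189  20   6  34] [ 505. -131.   79.] [ 485. -134.   78.] [ 536. -126.   82.]
scene red [308 188  10  15  34] [ 542. -154.   64.] [ 531. -166.   54.] [ 547. -132.   79.]
scene red [258 200  21  19  87] [ 411. -145.   65.] [ 190. -468.   12.] [455. -84. 257.]
scene red [282 203  28  10  56] [ 484. -159.   56.] [ 445. -164.   54.] [ 521. -154.   59.]
scene amberband [333 257  26   5  49] [ 424. -360.   40.] [ 414. -369.   38.] [ 451. -338.   43.]
side blue [284 225  12  10  74] [ 487. -228.   44.] [ 476. -237.   38.] [ 499. -213.   46.]
side blue [190 250   3   8  18] [ 315.   21. -112.] [ 312.   17. -128.] [ 321.   24. -105.]
side blue [206 255  10  35  67] [ 291. -241.    9.] [ 281. -282.    6.] [ 308. -165.   11.]
side green [303 206  34  19 396] [ 566. -224.   53.] [ 535. -253.   38.] [ 604. -190.   57.]
side red [251 191  46  17 115] [ 529. -130.   78.] [ 443. -163.   -0.] [622.   6.  82.]
side red [259 206  30  10  70] [ 481. -157.   57.] [ 446. -163.   54.] [ 521. -150.   60.]
side amberband [288 269  25   5  41] [ 429. -362.   41.] [ 415. -369.   39.] [ 454. -340.   44.]
```

View pics/c.png

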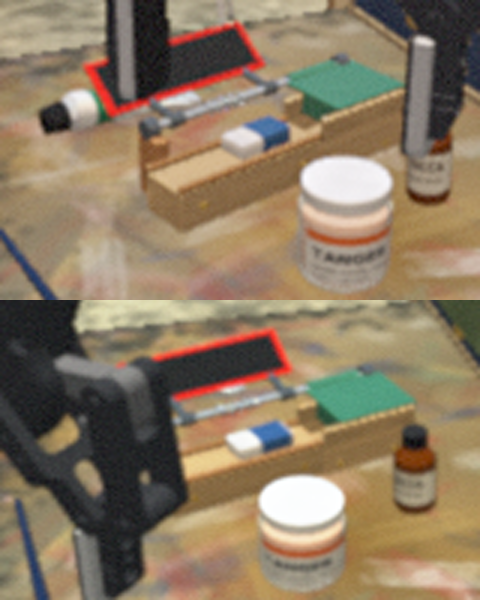

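The enlarged crop confirms the layout: runway, eraser mid-bar, green cover behind it, red-rimmed pedal on the left, everything upright. Next I bring the wrist camera over the box.

```bash
cat >> h.py <<'E'
def plan(cp,cr,tp,tr):
    """commanded pose (pos, Rotation) -> target, in tool axes"""
    return cr.inv().apply(np.array(tp)-cp).round(1), (cr.inv()*tr).as_rotvec().round(4)
def down(yaw,tilt=0):
    """tool z down, tool y at world yaw+90deg; tilt about tool x"""
    return R.from_matrix(np.array([[-np.cos(yaw),-np.sin(yaw),0],[-np.sin(yaw),np.cos(yaw),0],[0,0,-1]]).T)*R.from_rotvec([tilt,0,0])
E
python3 - <<'E'
from h import *
s=bot.sense(); R0=R.from_rotvec(s['orientation']); print(R0.as_matrix().round(3))
w=snap('wrist'); T=w['extrinsics']; print('cam in tool',R0.inv().apply(T[:3,3]-s['tcp_pos']).round(1),(R0.inv().as_matrix()@T[:3,:3]).round(2).tolist(),w['f'])
print(down(0).as_matrix())
print(plan(np.array([220.161,-504.006,220.583]),R0,[440,-200,300],down(0)))
E
```

```text
[[-0.916 -0.4   -0.001]
 [-0.4    0.916  0.002]
 [ 0.     0.002 -1.   ]]
cam in tool [ 7.680e+01  1.000e-01 -1.528e+02] [[0.0, -0.95, -0.3], [1.0, 0.0, -0.0], [0.0, -0.3, 0.95]] 349.75940772795633
[[-1.  0.  0.]
 [ 0.  1.  0.]
 [ 0.  0. -1.]]
(array([-323.1,  190.8,  -79.1]), array([ 1.700e-03, -4.000e-04,  4.118e-01]))
```

Request:
{"op": "arm_command", "data": {
  "offset": [
    [-40,24,-10],
    [-81,48,-20],
    [-121,72,-30],
    [-162,95,-40],
    [-202,119,-49],
    [-242,143,-59],
    [-283,167,-69],
    [-323,191,-79],
    [-323,191,-79],
    [-323,191,-79]
  ],
  "rot": [
    [0,0,0.05],
    [0,0,0.1],
    [0,0,0.15],
    [0,0,0.21],
    [0,0,0.26],
    [0,0,0.31],
    [0,0,0.36],
    [0,0,0.412],
    [0,0,0.412],
    [0,0,0.412]
  ]
}}

```text
time: 1.4
tcp_pos: [439.5, -199.6, 299.2]
orientation: [0.001, -3.141, -0.0]
ft_force: [-1.1, -0.2, 0.3]
gripper_width: 85.3
grasp_force: 0.0
```

Run:
```python
from h import *
s=bot.sense(); print(s['time'],s['tcp_pos'],s['orientation'],s['gripper_width'])
w=snap('wrist'); np.savez('w1.npz',**w); cv2.imwrite('pics/w1.png',w['img'][...,::-1])
```

```text
1.4 [ 439.48176628 -199.64811414  299.24082729] [ 1.00517748e-03 -3.14078469e+00 -1.52679318e-04] 85.2715108839381
```

View pics/w1.png

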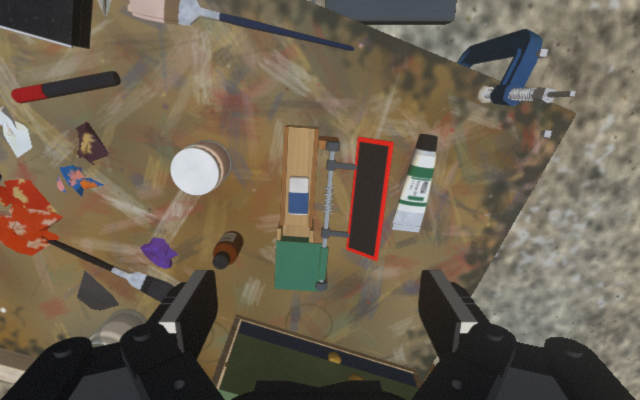

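The wrist view shows the whole box: runway top end at (300,128), eraser at (299,195), green cover at (301,264), pedal at (370,198), tube at (416,185), jar at (200,168), bottle at (228,248).

Run:
```python
from h import *
w=dict(np.load('w1.npz')); P=cloud(w); hsv=cv2.cvtColor(w['img'],cv2.COLOR_RGB2HSV); E=w['extrinsics']
def ray(uv,z):
    d=np.array([(uv[0]-w['cx'])/w['f'],(uv[1]-w['cy'])/w['f'],1])@E[:3,:3].T
    return (E[:3,3]+d*(z-E[2,3])/d[2])[:2]
def comp(lo,hi,b):
    m=cv2.inRange(hsv,lo,hi); k=np.zeros_like(m); k[b[1]:b[3],b[0]:b[2]]=1; m*=k
    n,l,st,_=cv2.connectedComponentsWithStats(m); return (l==1+np.argmax(st[1:,4])).astype(np.uint8)
def rect(m,z):
    c=max(cv2.findContours(m,0,1)[0],key=cv2.contourArea)[:,0].astype(float)
    q=np.array([ray(p,z) for p in c],np.float32); r=cv2.minAreaRect(q); return np.round(r[0],1),np.round(r[1],1),round(r[2],2),np.round(cv2.boxPoints(r),1).tolist()
g=comp((65,80,40),(95,255,255),(260,220,340,300)); print('green',rect(g,50),np.median(P[g>0],0).round(1))
r=comp((0,150,100),(8,255,255),(340,130,400,265)); ys,xs=np.nonzero(r); q=P[r>0]; q=q[np.abs(q[:,2]-67)<20]
# red rim: world pts from depth; long direction
c=q.mean(0); v=np.linalg.svd(q-c)[2]; print('red c',c.round(1),'dir',v.round(3), 'yaw',np.degrees(np.arctan(v[0,1]/v[0,0])),q.min(0).round(1),q.max(0).round(1))
for n,lo,hi in(('blue',(100,80,50),(130,255,255)),('white',(0,0,150),(180,60,255))):
    m=comp(lo,hi,(284,170,312,218)); print(n,rect(m,43),np.median(P[m>0],0).round(1))
wd=comp((8,60,70),(25,255,255),(270,120,335,245)); print('wood',rect(wd,30))
# row profile of wood edges & heights
for v_ in(140,155,170,225):
    x=np.nonzero(wd[v_,270:322])[0]+270; print(v_,x.min(),x.max(),ray((x.min()-.5,v_),34).round(1),ray((x.max()+.5,v_),34).round(1),P[v_,x.min():x.max()+1,2].round(0).astype(int))
x=np.nonzero(wd[:,300])[0]; print('front',x.min(),ray((300,x.min()),30),P[x.min()-2:x.min()+4,300].round(1).tolist())
# finger tips in view
```

```text
green (array([ 572.6, -220.9]), array([64.5, 67.7]), 85.98, [[536.5, -250.6999969482422], [604.0999755859375, -255.5], [608.5999755859375, -191.10000610351562], [541.0999755859375, -186.39999389648438]]) [ 569.7 -222.4   51.6]
red c [ 470.9 -133.9   72.4] dir [[ 0.999 -0.042  0.022]
 [-0.02  -0.798 -0.602]
 [ 0.043  0.601 -0.798]] yaw -2.395764803406361 [ 408.7 -163.9   51.7] [ 550.2 -118.9   81.1]
blue (array([ 489.6, -223.2]), array([22.2, 24.5]), 89.51, [[477.29998779296875, -234.3000030517578], [501.79998779296875, -234.5], [502.0, -212.1999969482422], [477.5, -212.0]]) [ 489.3 -223.2   43.1]
white (array([ 467. , -222.3]), array([23. , 18.6]), 89.56, [[457.5, -233.6999969482422], [476.20001220703125, -233.8000030517578], [476.3999938964844, -210.8000030517578], [457.70001220703125, -210.6999969482422]]) [ 467.6 -221.8   42.2]
wood (array([ 471.4, -220.1]), array([ 76.4, 161.8]), 87.67, [[389.0, -255.0], [550.5999755859375, -261.6000061035156], [553.7999877929688, -185.3000030517578], [392.1000061035156, -178.6999969482422]])
140 270 321 [ 414.9 -256.2] [ 414.8 -194.6] [-1  0 -1 
[... 239 characters left out ...]
 33 34 28 29 30 28 30 29 31
 31 30 28 28 30 30 30 29 30 29 30 30 30 29 29 29 30 31 29 35 33 34 32 -1
  1  0 -1  0]
170 270 321 [ 451.  -257.7] [ 450.9 -194.4] [-1 -1 -2 -1 -1  0  0  0 -1  0 -1  0 32 34 35 35 32 30 28 29 30 31 30 30
 29 29 29 29 30 28 30 29 30 30 29 31 30 30 30 27 28 29 33 34 34 33  1  0
 -1 -1 -1 -1]
225 270 321 [ 522.4 -260.6] [ 522.4 -194.2] [ 0  0  0 -1  0 -1  1 -2 33 33 32 33 32 33 16 16 15 15 17 15 17 16 17 16
 16 17 16 15 15 29 28 28 29 29 30 30 29 29 34 33 35 34 24 24  0  0 -2 -1
  0  0 -1  0]
front 120 [ 392.04845599 -219.91332208] [[391.7, -221.4, -0.8], [393.1, -221.5, -2.5], [394.2, -221.4, -1.0], [395.3, -221.4, 0.7], [396.6, -221.5, -0.7], [397.9, -221.5, -1.3]]
```

Run:
```python
from h import *
w=dict(np.load('w1.npz')); P=cloud(w); 
sub=P[118:235,265:345].reshape(-1,3)
q=sub[(sub[:,2]>26)&(sub[:,2]<37)&(sub[:,1]<-190)&(sub[:,1]>-250)&(sub[:,0]<518)]
r=cv2.minAreaRect(q[:,:2].astype(np.float32)); print('runway',r,cv2.boxPoints(r).round(1).tolist())
# centre line & yaw from rails per x slice
xs=np.arange(405,516,5); L=[];Rr=[];X=[]
for x in xs:
    k=q[np.abs(q[:,0]-x)<2.5]
    if len(k)>15: X.append(x);L.append(np.percentile(k[:,1],98));Rr.append(np.percentile(k[:,1],2))
X=np.array(X)
fl=np.polyfit(X,L,1);fr=np.polyfit(X,Rr,1);print('width',np.mean(np.array(L)-Rr),'yaw deg',np.degrees(np.arctan([fl[0],fr[0]])))
print('left/right at 440,500',np.polyval(fl,[440,500]),np.polyval(fr,[440,500]))
print('front end x', np.percentile(q[:,0],0.5))
# drop edge: floor points z~30 vs 16 near centre
c=sub[(np.abs(sub[:,1]+226)<10)&(sub[:,0]>500)&(sub[:,0]<540)]
for x in np.arange(505,540,2.): 
    k=c[np.abs(c[:,0]-x)<1]; print(x,len(k),np.median(k[:,2]).round(1) if len(k) else '')
```

```text
runway ((460.029541015625, -218.7462615966797), (49.54753112792969, 118.53014373779297), 85.7095718383789) [[399.1000061035156, -239.0], [517.2999877929688, -247.89999389648438], [521.0, -198.5], [402.79998779296875, -189.60000610351562]]
width 39.85188951170224 yaw deg [-4.56667353 -4.18518968]
left/right at 440,500 [-201.16448752 -205.95684922] [-241.1503203 -245.5408522]
front end x 400.3171690115334
505.0 15 41.7
507.0 0 
509.0 1 29.0
511.0 29 29.4
513.0 18 29.2
515.0 24 29.6
517.0 24 29.2
519.0 24 29.9
521.0 23 29.4
523.0 17 29.5
525.0 5 28.9
527.0 0 
529.0 9 15.8
531.0 16 15.4
533.0 28 15.2
535.0 18 14.8
537.0 19 15.9
539.0 24 15.3
```

```bash
cat >> h.py <<'E'
O=np.array([538.7,-228.4,0]); YAW=np.radians(-4.2); ex=np.array([np.cos(YAW),np.sin(YAW),0]); ey=np.array([-ex[1],ex[0],0])
def B(x,y,z): return O+x*ex+y*ey+[0,0,z]
def tobox(p): d=np.asarray(p)-O; return np.stack([d@ex,d@ey,d[...,2]],-1)
E
python3 - <<'E'
from h import *
s=bot.sense(); print(B(-108,41,150),plan(s['tcp_pos'],R.from_rotvec(s['orientation']),B(-108,41,150),down(YAW,-0.04)))
E
```

```text
[ 433.99280254 -179.60038114  150.        ] (array([  5.1,  20.4, 149.3]), array([-0.0399, -0.0022,  0.0729]))
```

Request:
{"op": "arm_command", "data": {
  "offset": [
    [1.7,6.8,50],
    [3.4,13.6,100],
    [5,20.4,149],
    [5,20.4,149],
    [5,20.4,149],
    [5,20.4,149]
  ],
  "rot": [
    [-0.013,-0.001,0.024],
    [-0.027,-0.001,0.049],
    [-0.04,-0.002,0.073],
    [-0.04,-0.002,0.073],
    [-0.04,-0.002,0.073],
    [-0.04,-0.002,0.073]
  ],
  "gripper": 80
}}

```text
time: 2.2
tcp_pos: [436.2, -180.0, 153.0]
orientation: [0.114, 3.133, 0.061]
ft_force: [-0.3, 0.1, 0.2]
gripper_width: 68.8
grasp_force: 0.0
```

Run:
```python
from h import *
s=bot.sense(); print(s['time'],tobox(s['tcp_pos']).round(1),s['orientation'],s['gripper_width'],s['ft_force'])
ims=[]
for n in('wrist','scene','side'):
    w=snap(n); np.savez(n+'2.npz',**w)
    i=w['img'][...,::-1]
    ims.append(i if n=='wrist' else i[100:300,150:470])
cv2.imwrite('pics/w2.png',np.vstack([ims[0],np.hstack(ims[1:])]))
P=tobox(cloud(dict(np.load('wrist2.npz')))); z=P[...,2]
# finger tip points (image lower half)
m=np.zeros(z.shape,bool); m[230:]=1
for nm,a,b in(('R',100,320),('L',320,560)):
    k=P[230:,a:b].reshape(-1,3); k=k[(k[:,2]>95)&(k[:,2]<160)]
    for lo in(110,115,120,125,130,135,140):
        j=k[(k[:,2]>lo)&(k[:,2]<lo+5)]
        if len(j): print(nm,lo,len(j),j.min(0).round(1),j.max(0).round(1))
```

```text
2.2 [-105.7   40.7  153. ] [0.11444296 3.13260993 0.06099862] 68.7979013103057 [-0.26694009  0.09810962  0.20224875]
```

View pics/w2.png

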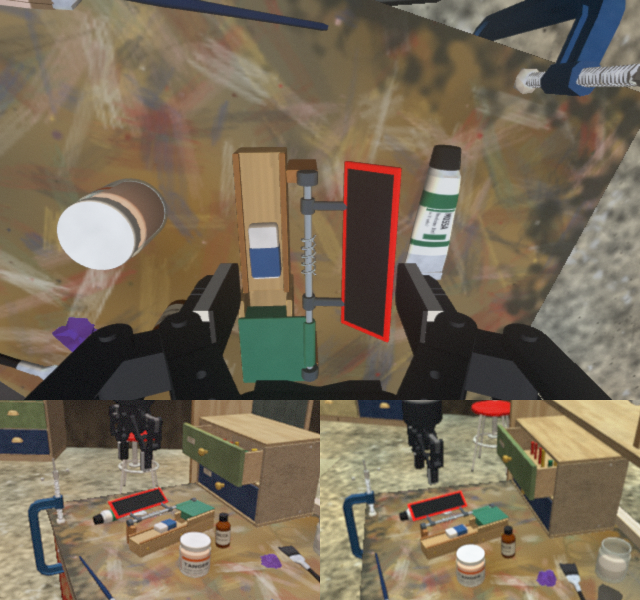

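The wrist view shows the fingers to the right of and beyond the runway and pedal, with the pushing finger (left in the picture) at about (215,300) and the pedal finger at (425,300). Nothing has been disturbed. Next I measure where the tips really are.

Run:
```python
from h import *
s=bot.sense(); Rt=R.from_rotvec(s['orientation']); print(s['time'],tobox(s['tcp_pos']).round(1),Rt.as_matrix().round(3).tolist())
for n in('scene','side','wrist'):
    w=dict(np.load(n+'2.npz')); P=cloud(w); ok=(w['range_z']>0)
    T=Rt.inv().apply((P-s['tcp_pos']).reshape(-1,3)).reshape(P.shape)
    m=ok&(np.abs(T[...,0])<25)&(np.abs(T[...,1])<75)&(T[...,2]>-40)&(T[...,2]<40)
    k=T[m]; print(n,m.sum())
    for nm,q in(('push',k[k[:,1]<0]),('ped',k[k[:,1]>0])):
        for a in range(-20,30,5):
            j=q[(q[:,2]>=a)&(q[:,2]<a+5)]
            if len(j)>2: print(nm,a,len(j),j.min(0).round(1),j.max(0).round(1))
```

```text
2.35 [-106.5   41.2  151.8] [[-0.997, 0.073, 0.006], [0.073, 0.997, 0.039], [-0.003, 0.04, -0.999]]
scene 211
push -20 3 [ -5.4 -41.7 -19.9] [  5.5 -40.5 -19.4]
side 174
push -20 6 [ -7.2 -40.3 -20. ] [  8.2 -37.3 -18.9]
wrist 2537
push -20 34 [-10.5 -34.4 -20. ] [  6.8 -33.8 -18.3]
ped -20 32 [-11.9  34.1 -20. ] [  7.3  34.7 -18.5]
```

Run:
```python
from h import *
s=bot.sense(); Rt=R.from_rotvec(s['orientation']); print(s['tcp_pos'],bot.nose_length)
for n in('scene','side','wrist'):
    w=snap(n); np.savez(n+'3.npz',**w); P=cloud(w); ok=(w['range_z']>0)
    T=Rt.inv().apply((P-s['tcp_pos']).reshape(-1,3)).reshape(P.shape)
    m=ok&(np.abs(T[...,0])<40)&(np.abs(T[...,1])<75)&(P[...,2]>95)&(T[...,2]>-60)
    k=T[m]; print(n,m.sum())
    for nm,sg in(('push',-1),('ped',1)):
        q=k[k[:,1]*sg>0]
        for a in range(-40,40,4):
            j=q[(q[:,2]>=a)&(q[:,2]<a+4)]
            if len(j)>2: print(nm,a,len(j),j.min(0).round(1),j.max(0).round(1))
    if n=='wrist':
        for (u,v) in((232,268),(225,285),(240,320),(400,268),(415,285)): print(u,v,w['range_z'][v,u],T[v,u].round(1))
```

```text
[ 435.507235   -179.51136989  151.83242631] 17.0
scene 439
push -40 23 [ -5.6 -50.2 -39.7] [ 12.  -34.3 -36. ]
push -36 24 [ -4.8 -49.6 -35.8] [ 12.8 -34.1 -32.1]
push -32 24 [ -4.6 -49.  -31.9] [ 13.  -37.3 -28.1]
push -28 17 [ -5.8 -48.5 -27.9] [ 13.1 -36.5 -24.1]
push -24 17 [ -7.7 -42.9 -23.8] [ 11.9 -35.8 -20.1]
ped -40 21 [ -8.7  31.2 -39.7] [ 11.8  39.1 -36.3]
ped -36 23 [ -9.7  31.6 -35.7] [ 12.6  38.4 -32.1]
ped -32 20 [ -8.9  31.9 -31.7] [ 12.   38.3 -28.2]
ped -28 19 [ -9.1  32.2 -27.7] [ 12.4  39.1 -24.1]
ped -24 20 [ -9.8  31.  -24. ] [ 12.2  39.2 -20.3]
ped -20 4 [ -7.4  33.2 -19.5] [  5.1  35.  -19.1]
side 349
push -40 19 [ -9.8 -48.1 -39.6] [ 12.2 -34.8 -36.2]
push -36 21 [ -9.8 -48.6 -36. ] [ 12.4 -34.2 -32. ]
push -32 21 [ -9.7 -49.2 -31.9] [ 12.3 -34.1 -28.1]
push -28 15 [ -9.3 -47.1 -27.8] [ 12.2 -33.5 -24.3]
push -24 13 [ -9.1 -41.5 -23.1] [ 11.9 -37.3 -20.5]
push -20 4 [ -3.9 -40.9 -19.9] [  6.3 -38.6 -18.2]
ped -40 21 [ -9.9  33.1 -40. ] [ 12.   37.8 -36.1]
ped -36 16 [ -9.6  32.5 -35.9] [ 12.1  39.  -32.1]
ped -32 21 [ -9.7  32.7 -32. ] [ 12.8  39.3 -28.2]
ped
[... 276 characters left out ...]
[-11.6 -47.  -32. ] [ 10.9 -33.  -28.1]
push -28 242 [-12.  -46.4 -28. ] [ 11.  -33.1 -24. ]
push -24 183 [-11.5 -45.3 -24. ] [ 10.8 -33.  -20.1]
push -20 78 [-11.2 -39.8 -20. ] [  9.7 -33.2 -16.3]
ped -40 333 [-11.8  34.5 -40. ] [ 11.2  48.6 -36. ]
ped -36 300 [-11.8  34.4 -36. ] [ 10.8  48.7 -32.1]
ped -32 272 [-12.1  34.5 -32. ] [ 11.   48.6 -28. ]
ped -28 242 [-11.8  34.4 -28. ] [ 11.1  48.  -24. ]
ped -24 189 [-11.8  34.5 -24. ] [ 10.9  46.6 -20. ]
ped -20 75 [-12.6  34.6 -20. ] [  9.7  39.5 -16.5]
232 268 141.90332 [ 10.  -34.  -24.8]
225 285 129.63246 [  9.8 -33.6 -37.7]
240 320 301.39243 [-108.4  -66.2  104.9]
400 268 145.2238 [  8.4  35.  -21.8]
415 285 129.07996 [ 10.1  36.7 -38.2]
```

Request:
{"op": "arm_command", "data": {
  "offset": [
    [0,-3,30],
    [0,-3,50],
    [0,-3,50],
    [0,-3,60],
    [0,-3,70],
    [0,-3,70]
  ],
  "rot": [
    [0,0,0],
    [0,0,0],
    [0,0,0],
    [0,0,0],
    [0,0,0],
    [0,0,0]
  ]
}}

```text
time: 3.25
tcp_pos: [434.2, -179.3, 79.8]
orientation: [0.115, 3.138, 0.063]
ft_force: [-0.5, 0.6, 0.2]
gripper_width: 68.5
grasp_force: 0.0
```

```bash
cat > look.py <<'E'
from h import *
import sys
s=bot.sense(); Rt=R.from_rotvec(s['orientation']); print(s['time'],tobox(s['tcp_pos']).round(1),Rt.as_matrix()[2].round(3),'F',s['ft_force'].round(2),'M',s['moment'].round(2))
w=snap('wrist'); P=tobox(cloud(w)); hsv=cv2.cvtColor(w['img'],cv2.COLOR_RGB2HSV)
T=Rt.inv().apply((cloud(w)-s['tcp_pos']).reshape(-1,3)).reshape(P.shape)
f=(w['range_z']>0)&(np.abs(T[...,0])<14)&(np.abs(T[...,1])<60)&(np.abs(T[...,1])>30)&(T[...,2]>-60)&(T[...,2]<-10)&(hsv[...,1]<90)
for nm,sg in(('push',-1),('ped',1)):
    m=f&(T[...,1]*sg>0); q=P[m]
    if len(q): l=q[q[:,2]<np.percentile(q[:,2],1)+4]; print(nm,'tip z',np.percentile(q[:,2],1).round(1),'x,y',l[:,:2].min(0).round(1),l[:,:2].max(0).round(1))
for nm,lo,hi in(('blue',(100,80,50),(130,255,255)),('green',(65,80,40),(95,255,255)),('red',(0,150,90),(8,255,255))):
    m=(cv2.inRange(hsv,lo,hi)>0)&(w['range_z']>0)&(P[...,0]>-150)&(P[...,0]<90)&(P[...,1]>-40)&(P[...,1]<103)
    if nm=='blue': m&=np.abs(P[...,1])<16
    q=P[m]
    if len(q)>10: print(nm,len(q),'med',np.median(q,0).round(1),'min',np.percentile(q,2,0).round(1),'max',np.percentile(q,98,0).round(1))
if len(sys.argv)>1: cv2.imwrite(f'pics/{sys.argv[1]}.png',w['img'][...,::-1])
E
python3 look.py
```

```text
3.25 [-107.8   41.3   79.8] [ 0.001  0.04  -0.999] F [-0.45  0.63  0.24] M [-0.09  0.01  0.02]
push tip z 97.3 x,y [-117.9    0.7] [-96.1   7.3]
ped tip z 100.1 x,y [-118.    74.7] [-96.2  81.7]
blue 1241 med [-48.3   3.   43. ] min [-61.5  -8.6  41.7] max [-36.4  13.4  44.4]
green 292 med [-0.3 -6.4 43.7] min [ -1.6 -14.3  34. ] max [ 0.9  7.2 51.5]
red 2475 med [-120.6   78.2   63.9] min [-135.4   64.7   52.8] max [-22.6  99.5  79.9]
```

Request:
{"op": "arm_command", "data": {
  "offset": [
    [0,-3,8],
    [0,-3,16],
    [0,-3,24],
    [0,-3,31],
    [0,-3,38],
    [0,-3,45],
    [0,-3,50],
    [0,-3,54],
    [0,-3,57],
    [0,-3,57]
  ],
  "rot": [
    [0,0,0],
    [0,0,0],
    [0,0,0],
    [0,0,0],
    [0,0,0],
    [0,0,0],
    [0,0,0],
    [0,0,0],
    [0,0,0],
    [0,0,0]
  ]
}}

```text
time: 4.55
tcp_pos: [435.0, -180.6, 23.6]
orientation: [0.115, 3.136, 0.062]
ft_force: [0.4, -2.5, 3.2]
gripper_width: 68.4
grasp_force: 1.8
```

```bash
python3 look.py w4
```

```text
4.55 [-107.    40.    23.6] [-0.001  0.039 -0.999] F [ 0.43 -2.54  3.24] M [-0.88 -0.04  0.02]
push tip z 43.2 x,y [-117.5   -5.6] [-95.2   6.1]
ped tip z 41.0 x,y [-121.    69.4] [-93.   99.2]
blue 657 med [-56.9   6.4  43. ] min [-62.3  -0.4  38.2] max [-48.4  13.8  44.1]
red 3069 med [-126.4   66.7   40.9] min [-135.6   62.7   38.7] max [-54.6 102.7  46.9]
```

View pics/w4.png

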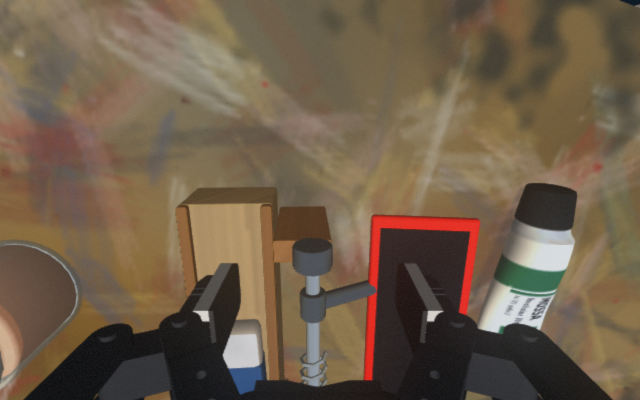

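The wrist view shows the pushing finger (about 220,290) between the rails behind the eraser (240,350). The other finger (about 420,290) is on the black pedal, which is nearly level; force is 3 N up. I press the last few mm.

Request:
{"op": "arm_command", "data": {
  "offset": [
    [0,-1,2],
    [0,-1,4],
    [0,-1,5],
    [0,-1,5]
  ],
  "rot": [
    [0,0,0],
    [0,0,0],
    [0,0,0],
    [0,0,0]
  ]
}}

```text
time: 5.1
tcp_pos: [434.9, -181.2, 18.5]
orientation: [0.115, 3.137, 0.062]
ft_force: [0.3, -3.0, 5.1]
gripper_width: 68.2
grasp_force: 2.3
```

```bash
python3 look.py
```

```text
5.1 [-107.    39.4   18.5] [-0.001  0.04  -0.999] F [ 0.33 -2.99  5.12] M [-1.14 -0.05  0.03]
push tip z 38.0 x,y [-117.6   -5.9] [-95.2   5.4]
ped tip z 36.8 x,y [-121.    68.7] [-93.   98.7]
blue 369 med [-59.1   6.6  43. ] min [-62.3   1.2  38.4] max [-53.4  13.7  44. ]
red 3268 med [-124.1   66.    37.2] min [-135.6   61.1   35.2] max [-56.3 102.7  39.2]
```

Request:
{"op": "arm_command", "data": {
  "offset": [
    [0,0,1],
    [0,0,1.5],
    [0,0,1.5]
  ],
  "rot": [
    [0,0,0],
    [0,0,0],
    [0,0,0]
  ]
}}

```text
time: 5.52
tcp_pos: [434.8, -181.0, 17.0]
orientation: [0.115, 3.137, 0.063]
ft_force: [-0.2, -4.1, 5.9]
gripper_width: 68.2
grasp_force: 2.7
```

```bash
python3 look.py
python3 - <<'E'
from h import *
ims=[]
for n in('scene','side'):
    w=snap(n); P=tobox(cloud(w)); hsv=cv2.cvtColor(w['img'],cv2.COLOR_RGB2HSV)
    m=(cv2.inRange(hsv,(65,80,40),(95,255,255))>0)&(P[...,0]>-10)&(P[...,0]<80)&(P[...,1]>-40)&(P[...,1]<50)
    q=P[m]; print(n,len(q),np.percentile(q,[1,50,99],axis=0).round(1).tolist() if len(q) else '')
    q=q[(q[:,2]>50)]; 
    if len(q)>30: print('slope',np.polyfit(q[:,1],q[:,2],1))
    ims.append(cv2.resize(w['img'][150:290,220:400,::-1],(396,308),interpolation=2))
cv2.imwrite('pics/s5.png',np.hstack(ims))
E
```

```text
5.525 [-107.1   39.7   17. ] [-0.001  0.04  -0.999] F [-0.19 -4.08  5.86] M [-1.12 -0.03 -0.01]
push tip z 36.9 x,y [-117.4   -5.8] [-95.9   5.5]
ped tip z 35.3 x,y [-121.1   68.9] [-93.2  98.9]
blue 281 med [-59.6   6.8  43. ] min [-62.4   2.2  38.9] max [-54.8  13.6  44. ]
red 3341 med [-122.8   65.9   35.9] min [-135.5   60.6   34. ] max [-56.8 102.7  37.2]
scene 118 [[-3.5, -14.4, 52.3], [-1.5, -2.4, 72.3], [50.3, 31.6, 88.1]]
slope [-0.70204385 73.05993118]
side 99 [[-3.7, -11.3, 54.7], [-0.4, -5.2, 78.6], [53.6, 41.7, 89.1]]
slope [-0.6947633  76.88802127]
```

View pics/s5.png

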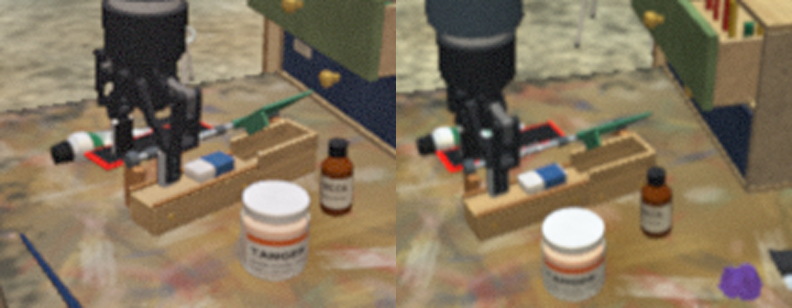

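The cover stands fully open (edge about 88 mm high, slope about 0.61 to 0.66) in both views, with the pushing finger just behind the white end of the eraser. The jar, bottle and tube are untouched, so I push.

Request:
{"op": "arm_command", "data": {
  "offset": [
    [-2,0,0.7],
    [-6,0,1],
    [-10,0,1],
    [-14,0,1],
    [-18,0,1],
    [-22,0,1],
    [-26,0,1],
    [-30,0,1],
    [-34,0,1],
    [-38,0,1],
    [-42,0,1],
    [-46,0,1],
    [-50,0,1],
    [-54,0,1],
    [-58,0,1],
    [-62,0,1],
    [-66,0,1],
    [-70,0,1],
    [-70,0,1]
  ],
  "rot": [
    [0,0,0],
    [0,0,0],
    [0,0,0],
    [0,0,0],
    [0,0,0],
    [0,0,0],
    [0,0,0],
    [0,0,0],
    [0,0,0],
    [0,0,0],
    [0,0,0],
    [0,0,0],
    [0,0,0],
    [0,0,0],
    [0,0,0],
    [0,0,0],
    [0,0,0],
    [0,0,0],
    [0,0,0]
  ]
}}

```text
time: 8.05
tcp_pos: [500.2, -185.3, 16.4]
orientation: [-0.114, -3.133, -0.065]
ft_force: [-12.7, 1.2, 21.4]
gripper_width: 68.3
grasp_force: 10.6
```

```bash
cat > look2.py <<'E'
from h import *
import sys
ims=[]
for n in('scene','side'):
    w=snap(n); P=tobox(cloud(w)); hsv=cv2.cvtColor(w['img'],cv2.COLOR_RGB2HSV)
    for nm,lo,hi,y in(('green',(65,80,40),(95,255,255),50),('blue',(100,80,50),(130,255,255),20)):
        m=(cv2.inRange(hsv,lo,hi)>0)&(P[...,0]>-100)&(P[...,0]<80)&(P[...,1]>-30)&(P[...,1]<y)&(P[...,2]>10)
        q=P[m]; print(n,nm,len(q),np.percentile(q,[2,50,98],axis=0).round(1).tolist() if len(q) else '')
    ims.append(cv2.resize(w['img'][150:290,220:400,::-1],(396,308),interpolation=2))
cv2.imwrite(f'pics/{sys.argv[1]}.png',np.hstack(ims))
E
python3 look.py;python3 look2.py s6
```

```text
8.05 [-41.5  40.2  16.4] [ 0.008  0.041 -0.999] F [-12.67   1.25  21.39] M [1.27 4.51 0.66]
push tip z 35.5 x,y [-51.8  -4.5] [-27.4   9.1]
ped tip z 34.8 x,y [-55.4  69.3] [-27.5  99.4]
blue 766 med [ 3.   6.4 35.8] min [-6.3 -1.2 29.8] max [15.3 13.3 40.5]
green 21 med [ 0.   9.5 52.1] min [-1.   7.  49.9] max [ 0.7 11.7 54. ]
red 6893 med [-95.8  64.7  35.5] min [-135.    60.5   34. ] max [  2.3 102.8  36.9]
scene green 76 [[-3.4, -13.1, 58.5], [3.8, -8.1, 80.2], [53.7, 13.8, 89.0]]
scene blue 1 [[-21.3, -9.4, 219.4], [-21.3, -9.4, 219.4], [-21.3, -9.4, 219.4]]
side green 90 [[-30.1, -28.6, 59.6], [-0.3, -6.5, 80.3], [48.7, 22.3, 97.4]]
side blue 16 [[-40.0, -13.4, 33.1], [-1.9, 4.0, 38.0], [9.0, 10.8, 294.6]]
```

View pics/s6.png

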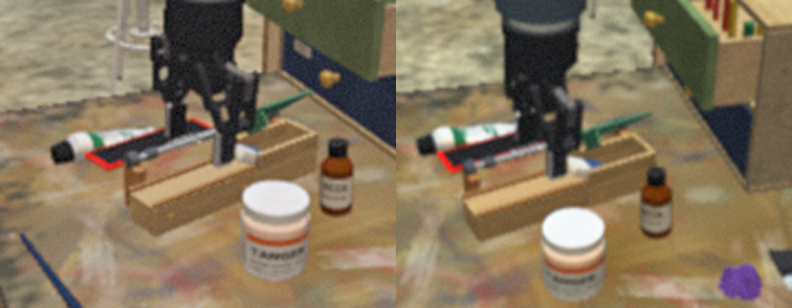

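The eraser is half under the open cover and has begun to tip. Force has grown to 21 N up and −13 N back, with its line of action at the pedal finger, so this is friction from over-pressing at the hard stop. Before easing off I check the clearance between the gripper body and the cover.

Run:
```python
from h import *
# view 3: pose was TCP [435.5,-179.5,151.8]
tp=np.array([435.5,-179.5,151.8]); Rt=down(YAW,-0.04)
for n in('scene','side'):
    w=dict(np.load(n+'3.npz')); P=cloud(w)
    T=Rt.inv().apply((P-tp).reshape(-1,3)).reshape(P.shape)
    m=(w['range_z']>0)&(np.abs(T[...,0])<55)&(np.abs(T[...,1])<70)&(T[...,2]<-10)&(T[...,2]>-150)
    k=T[m]
    for a in range(-130,-15,8):
        j=k[(k[:,2]>=a)&(k[:,2]<a+8)]
        i=j[np.abs(j[:,1])<25]
        print(n,a,len(j),j.min(0).round()[:2],j.max(0).round()[:2],'mid',len(i),(i.min(0).round()[0],i.max(0).round()[0]) if len(i) else '')
```

```text
scene -130 196 [-12. -68.] [14. 65.] mid 69 (np.float64(11.0), np.float64(14.0))
scene -122 255 [-10. -70.] [22. 66.] mid 92 (np.float64(11.0), np.float64(22.0))
scene -114 230 [-10. -70.] [22. 67.] mid 76 (np.float64(11.0), np.float64(22.0))
scene -106 212 [-11. -70.] [22. 68.] mid 54 (np.float64(11.0), np.float64(22.0))
scene -98 215 [-11. -70.] [20. 68.] mid 65 (np.float64(-11.0), np.float64(20.0))
scene -90 191 [-11. -69.] [19. 63.] mid 47 (np.float64(-11.0), np.float64(19.0))
scene -82 159 [-10. -67.] [18. 64.] mid 7 (np.float64(6.0), np.float64(18.0))
scene -74 171 [-12. -68.] [16. 64.] mid 0 
scene -66 81 [-10. -65.] [15. 57.] mid 0 
scene -58 92 [-10. -51.] [13. 42.] mid 0 
scene -50 94 [-10. -50.] [13. 39.] mid 0 
scene -42 90 [ -9. -51.] [12. 39.] mid 0 
scene -34 86 [-10. -50.] [13. 38.] mid 0 
scene -26 62 [-10. -47.] [13. 39.] mid 0 Traceback (most recent call last):
  File "<stdin>", line 12, in <module>
    return umr_minimum(a, axis, None, out, keepdims, initial, where)
ValueError: zero-size array to reduction operation minimum which has no identity
```

Request:
{"op": "arm_command", "data": {
  "offset": [
    [0,0,-1],
    [0,0,-1.3],
    [0,0,-1.3]
  ],
  "rot": [
    [0,0,0],
    [0,0,0],
    [0,0,0]
  ]
}}

```text
time: 8.57
tcp_pos: [501.4, -185.3, 16.8]
orientation: [-0.115, -3.135, -0.065]
ft_force: [-7.0, 0.3, 12.0]
gripper_width: 68.6
grasp_force: 5.5
```

```bash
python3 look.py
```

```text
8.575 [-40.4  40.3  16.8] [ 0.005  0.041 -0.999] F [-6.97  0.3  12.01] M [0.43 2.47 0.32]
push tip z 35.8 x,y [-50.7  -5.6] [-26.3   9.3]
ped tip z 35.1 x,y [-54.3  69.5] [-26.3  99.5]
blue 790 med [ 3.6  6.3 35.8] min [-5.9 -1.5 29.7] max [16.2 13.4 40.5]
green 59 med [-0.3  9.4 52.9] min [-1.2  6.8 50. ] max [ 0.5 12.2 55. ]
red 6873 med [-96.2  64.8  35.8] min [-135.    60.5   34.2] max [  2.1 102.8  37.1]
```

Request:
{"op": "arm_command", "data": {
  "offset": [
    [-2,0,-0.6],
    [-5,0,-0.6],
    [-8,0,-0.6],
    [-11,0,-0.6],
    [-14,0,-0.6],
    [-17,0,-0.6],
    [-17,0,-0.6]
  ],
  "rot": [
    [0,0,0],
    [0,0,0],
    [0,0,0],
    [0,0,0],
    [0,0,0],
    [0,0,0],
    [0,0,0]
  ]
}}

```text
time: 9.5
tcp_pos: [522.0, -187.4, 17.9]
orientation: [0.115, 3.136, 0.063]
ft_force: [-1.8, 0.6, 3.5]
gripper_width: 68.1
grasp_force: 1.7
```

```bash
python3 look.py; python3 look2.py s7
```

```text
9.5 [-19.6  39.7  17.9] [-0.001  0.04  -0.999] F [-1.75  0.65  3.5 ] M [0.24 0.48 0.07]
push tip z 27.6 x,y [-22.6  -5.2] [-5.7  9.3]
ped tip z 36.1 x,y [-33.7  69. ] [-5.7 99. ]
blue 685 med [12.2  5.6 29. ] min [-0.7 -3.3 25.8] max [20.7 13.1 52.3]
green 3192 med [ 1.8 23.5 59.5] min [-13.5   4.3  52.4] max [17.9 42.  87.3]
red 5500 med [-73.7  64.1  36.7] min [-125.6   60.9   34.8] max [  2.1 102.8  38.3]
scene green 30 [[-13.5, -21.2, 62.3], [20.6, -11.4, 83.7], [44.9, -2.5, 87.8]]
scene blue 1 [[18.0, 8.3, 30.9], [18.0, 8.3, 30.9], [18.0, 8.3, 30.9]]
side green 50 [[-22.3, -29.1, 55.6], [21.7, -10.3, 85.9], [52.0, 39.3, 99.6]]
side blue 12 [[-32.7, -5.7, 27.1], [17.6, 9.9, 30.5], [28.4, 16.3, 213.4]]
```

View pics/s7.png

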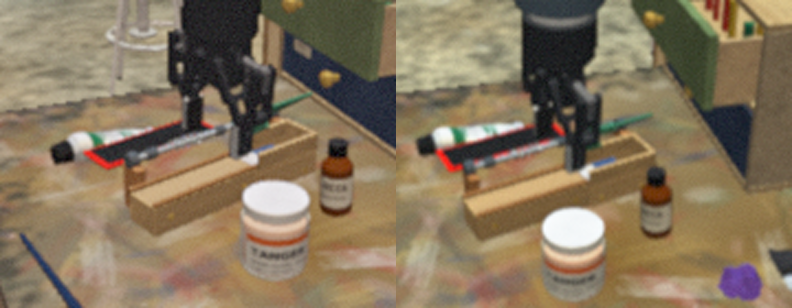

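The eraser is down in the bin at its front (blue top at z about 29), with a white end still seen at the drop edge. The cover is open and the bystanders are in place. I push the last 3 mm, to about 8.5 mm past the edge.

Request:
{"op": "arm_command", "data": {
  "offset": [
    [-1.5,0,0],
    [-3,0,0],
    [-3,0,0],
    [-3,0,0]
  ],
  "rot": [
    [0,0,0],
    [0,0,0],
    [0,0,0],
    [0,0,0]
  ]
}}

```text
time: 10.15
tcp_pos: [524.4, -187.6, 17.9]
orientation: [0.115, 3.137, 0.063]
ft_force: [-2.8, -0.2, 3.9]
gripper_width: 68.2
grasp_force: 1.8
```

```bash
python3 look.py
python3 - <<'E'
from h import *
a=snap('wrist'); w=snap('side'); np.savez('side8.npz',**w); np.savez('wrist8.npz',**a)
i=cv2.resize(w['img'][190:260,260:350,::-1],(514,400),interpolation=2)
cv2.imwrite('pics/s8.png',np.hstack([a['img'][200:400,140:420,::-1],cv2.resize(i,(257,200))]))
for n,W in(('wrist',a),('side',w)):
    P=tobox(cloud(W)); h=cv2.cvtColor(W['img'],cv2.COLOR_RGB2HSV)
    m=(h[...,1]<60)&(h[...,2]>140)&(P[...,0]>-60)&(P[...,0]<65)&(np.abs(P[...,1])<18)&(P[...,2]>14)&(P[...,2]<60)
    q=P[m]; print(n,'white',len(q),np.percentile(q,[3,50,97],axis=0).round(1).tolist() if len(q) else '')
E
```

```text
10.15 [-17.3  39.6  17.9] [-0.     0.04  -0.999] F [-2.83 -0.23  3.91] M [0.1  0.79 0.09]
push tip z 27.5 x,y [-19.5  -5.6] [-3.4  9.2]
ped tip z 36.1 x,y [-31.3  68.9] [-3.3 98.9]
blue 613 med [11.9  6.4 29. ] min [-3.5 -2.2 25.8] max [20.2 13.1 50.4]
green 3731 med [ 2.8 23.2 59.9] min [-10.8   4.6  52.6] max [20.1 41.9 84. ]
red 5458 med [-71.8  64.1  36.6] min [-123.1   60.8   34.8] max [  2.3 102.8  38.2]
wrist white 810 [[-11.8, 3.4, 25.2], [-3.1, 8.3, 28.1], [6.2, 12.6, 29.4]]
side white 36 [[-14.3, -8.6, 27.9], [-4.9, 2.6, 29.8], [25.6, 10.6, 42.0]]
```

View pics/s8.png

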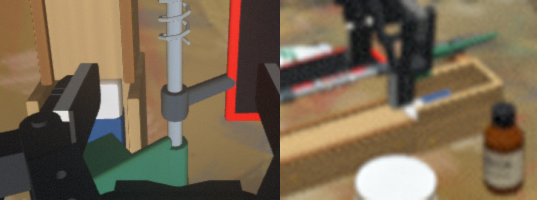

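The wrist crop shows the eraser flat in the bin between its walls, the white rear end at (108,100) just past the drop edge. Its top is at z about 28–29, which is bin floor plus 13 mm. Now I back off and let the pedal up.

Request:
{"op": "arm_command", "data": {
  "offset": [
    [5,0,0],
    [10,0,0],
    [14,0,0],
    [14,0,-5],
    [14,0,-10],
    [14,0,-15],
    [14,0,-20],
    [14,0,-25],
    [14,0,-30],
    [14,0,-36],
    [14,0,-44],
    [14,0,-55],
    [14,0,-70],
    [14,0,-90],
    [14,0,-120],
    [14,0,-150],
    [14,0,-180],
    [14,0,-180]
  ],
  "rot": [
    [0,0,0],
    [0,0,0],
    [0,0,0],
    [0,0,0],
    [0,0,0],
    [0,0,0],
    [0,0,0],
    [0,0,0],
    [0,0,0],
    [0,0,0],
    [0,0,0],
    [0,0,0],
    [0,0,0],
    [0,0,0],
    [0,0,0],
    [0,0,0],
    [0,0,0],
    [0,0,0]
  ]
}}

```text
time: 12.55
tcp_pos: [511.3, -194.3, 201.4]
orientation: [0.114, 3.131, 0.06]
ft_force: [0.1, 0.5, -0.3]
gripper_width: 68.3
grasp_force: 0.0
```

```bash
python3 look.py w9
```

```text
12.55 [-29.8  32.  201.4] [-0.007  0.039 -0.999] F [ 0.14  0.52 -0.34] M [-0.13 -0.02 -0.03]
push tip z 219.4 x,y [-40.  -9.] [-18.3  -1.9]
ped tip z 221.8 x,y [-40.4  65.6] [-17.7  72.5]
green 4216 med [29.6  8.8 51.5] min [  0.2 -20.3  50. ] max [64.2 40.6 55. ]
red 2205 med [-77.4  95.3  76.8] min [-134.9   64.7   53. ] max [ 2.5 99.9 80.1]
```

View pics/w9.png

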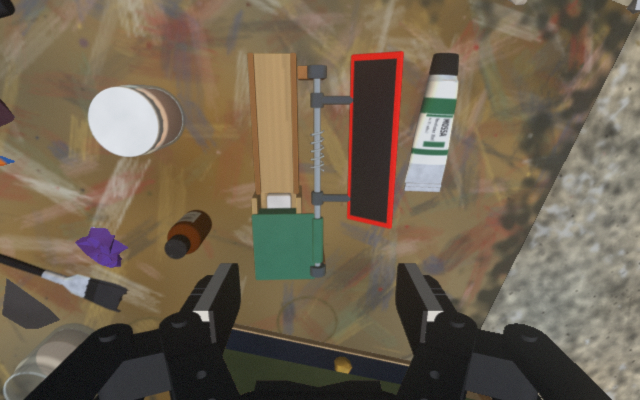

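The view shows the cover flat and shut (z about 50), the pedal up, the eraser's white end (280,202) in the bin behind the drop edge, and the bystanders in place. I make one numeric check of the white end's height, then hand in.

Run:
```python
from h import *
w=snap('wrist'); P=tobox(cloud(w))
for v in(190,196,199,202,205): print(P[v,280].round(1),P[v,270].round(1),P[v,288].round(1))
q=P[198:206,272:288].reshape(-1,3); ok=22<np.median(q[:,2])<31; print(ok)
if ok: print(bot.hand_in())
```

```text
[-19.7   4.   30.1] [-19.9  -5.4  30.4] [-19.5  11.5  29.7]
[-11.5   3.2  22.4] [-11.9  -6.4  23.4] [-11.6  11.1  23.1]
[-10.2   3.6  28.4] [-10.4  -6.   28.6] [-9.9 11.2 27.5]
[-7.1  3.4 28. ] [-7.1 -6.2 27.7] [-6.9 11.1 27.6]
[-4.3  3.4 28.9] [-4.3 -6.3 28.2] [-4.  11.1 28.3]
True
the job is handed in; nothing more can be done
None
```

The job is handed in: the eraser lies flat in the bin, the cover sprang shut over it (its rear end, about 11 mm, still shows in front of the cover), the pedal is up, and the bottle, jar and tube stayed put.

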